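# Stow the drive collar and shut the lidded tool drawer

## Task

Stow the brass drive collar in the open tool drawer: set it on the keyed stud, turned so that its keyway drops over the red key and it sits right down on the drawer floor. With the collar stowed, lift the locked lid stay by its red rod off the lid's pin and fold it right over until it rests back against its stop, then lower the lid gently until it is fully shut, and only then push the drawer fully home, leaving the pots and other things on the bench where they stand.

Things in the scene. Friction and masses are not known exactly. Their poses are not given: they have to be found in the camera images.
- collar_mid (a point): Brass twelve-sided collar, loose: 48 mm across flats, 36 mm high, about 0.2 kg; stands upright on the bench. The point is its centre, half-way up; z up. Its 22 mm through-bore has one keyway, 9 mm wide, reaching 18 mm from the axis along the collar's +x (red mark on top). Grip it across the flats facing its +y and -y.
- stud (a point): Foot of the steel stud on the drawer's inner floor, 18 mm above the bench. Drawer axes: z up, -x the way it pulls out, +y to the lid hinge. Stud 18 mm wide, 46 mm high, top 10 mm tapered. Red key on its -x side: 5.5 mm wide, 16 mm out from the axis, 30 mm high. Seated, the collar's +x points to the stud's -x and its centre is 18 mm above this point; misaligned it rides 30 mm higher and blocks the lid.
- drawer_mid (a point): Centre of the drawer's inner floor, axes as the stud's. Inside it is 164 mm (x) by 174 mm (y); the walls rise 64 mm above this floor. A round wooden tool handle (10 mm thick) is fixed along the +y wall. The stud stands 22 mm to +x and 12 mm to -y of this point. A 22 mm ledge runs behind the front panel, under the stay.
- drawer (a joint): Slide of the wooden drawer: 0 is fully pulled out, 0.20 m is pushed fully home in its green housing. It starts at 0 to 0.02. It needs about 4 N to move and stays where it is left. It slides along the drawer's x (+x is inward).
- drawer_front (a point): Middle of the outer face of the front panel (190 mm wide, 72 mm high, 17 mm thick; its top is 29 mm above this point). Axes as the stud's, -x out of the face. A brass knob, 20 mm wide, 16 mm long, sits 15 mm below this point; the rest is flat, free to push on. The green housing (236 mm wide, top 112 mm above the bench) is just behind the panel when home.
- lid (a joint): Hinge of the plywood lid on the drawer's +y rim: 0 is shut, 1.75 is the start, standing open 10 degrees past upright. The hinge is stiff: it stays at any angle by itself, and takes about 0.5 N m to swing shut. While the stay is down over its pin it can move only about 0.05 rad.
- lid_hinge (a point): Point on the hinge line at mid-length of the lid, half-way through its 10 mm thickness (5 mm above its underside when shut; the pivot axis is at the underside). Axes turn with the lid: x along the hinge (into the housing), -y from hinge to free edge, z out of the lid's outer face (up when shut, to the drawer's +y side when open).
- lid_edge (a point): Middle of the lid's free edge, 188 mm from the hinge, half-way through the 10 mm thickness; axes as lid_hinge. The lid is 148 mm long along the hinge. It can be swung shut by pushing on its outer face.
- stay (a joint): Hinge of the steel lid stay: 0 is down and locked, its notch over the lid's pin (18 mm teeth); it grows as the free end is lifted, 2.0 is the stop, folded over towards the drawer's -y side. It falls back to 0 if let go before about 1.4 and falls on to the stop if let go after about 1.5. Light, under 2 N to lift.
- stay_rod (a point): Grip point of the red rod, a 12 mm round bar sticking out of the stay's free end to the drawer's -x; on its axis, 16 mm from the tip and 32 mm from the stay's bar. x lies along the rod (inward). It starts about 54 mm above the front panel's top and 30 mm out from its face, close by the lid hinge, with free space below and in front.
- stay_pivot (a point): Point on the stay's pivot axis, level in x with stay_rod: the rod swings in an upright circle of about 176 mm radius about this point, from the +y side over the top to the -y side. The axis is along x.
- cup: Terracotta cup, 68 mm wide, 70 mm high, loose bystander; origin under its centre.
- jar: White jar with a blue cap, 60 mm wide, 85 mm high, loose bystander; origin under its centre.
- spacer: Dark steel plain spacer ring, 56 mm wide, 30 mm high, loose bystander (no keyway, not wanted); origin under its centre.
- chuck_small: Small dark wooden chuck, 64 mm wide, 78 mm high, loose bystander; origin under its centre.

How it is judged:
On the way, in this order (a step that is already met when the one before it is completed fails the run):
1. the collar is seated on its stud while the lid is still open (horizontal distance between collar_mid and stud below 0.006 m and z of collar_mid in the frame of stud between 0.013 and 0.023 m and angle between collar_mid's own z axis and vertical below 0.12 rad and value of joint lid above 1.5 rad), for 0.2 s.
2. the stay is lifted off the pin and folded over to its stop, the lid still open (value of joint stay above 1.85 rad and value of joint lid above 1 rad), for 0.2 s.
3. the lid is shut while the drawer is still out (value of joint lid below 0.04 rad and value of joint drawer below 0.1 m), for 0.2 s.
At the end, for the whole second after the job is handed in: The collar sits on the keyed stud (centre within 6 mm of the axis and within 5 mm of its seated height), the stay is folded back to its stop (joint over 1.8), the lid is shut (under 0.04 rad) and the drawer is home (within 8 mm) (horizontal distance between collar_mid and stud below 0.006 m and z of collar_mid in the frame of stud between 0.013 and 0.023 m and angle between collar_mid's own z axis and vertical below 0.12 rad and value of joint stay above 1.8 rad and value of joint lid below 0.04 rad and value of joint drawer above 0.192 m); the robot touches nothing.
It fails at once if a bystander is moved by more than 30 mm or knocked over (distance of any of cup, jar, spacer, chuck_small from where it was at the start of the episode above 0.03 m or angle between any of cup, jar, spacer, chuck_small's own z axis and vertical above 0.5 rad).
It fails at once if the lid is slammed: over 3 rad/s in the last 0.3 rad of its closing (velocity of joint lid below -3 rad/s and value of joint lid below 0.3 rad).
It also fails if it takes over 72 s, if anything falls off the work surface, if the arm or the gripper's body presses on something with over 40 N, if the wrist force passes 120 N, or if a joint passes its speed limit or range.

## Robot

A 6-joint arm with a two-finger parallel gripper is mounted at the origin on the work surface. World frame = base frame: x ahead of the robot, y to its left, z up, the work surface at z = 0. Lengths are in m, angles in rad, forces in N, time in s.
With the tool pointing down it reaches from about 0.35 to 0.85 m from the base axis. Payload 8.1 kg.
Tool frame: the origin (TCP) lies midway between the tips of the shut fingers; the grasp point (between the pads) lies 19 mm behind it; z points along the fingers, y is the line along which they close (so a half turn about z gives the same grasp; the last joint's range is limited). The gripper opens to 93 mm and grips with 3 to 60 N. Pads are 15 mm wide; open, the fingers measure 128 mm over their backs; the gripper's body (75 mm by 188 mm) begins 65 mm behind the grasp point.
Start: joints at [-1.208, 0.13, 1.488, -0, 1.523, -0.085], TCP at [0.26, -0.541, 0.219] pointing down, gripper open.
Joint ranges: [-2.96, 2.96], [-0.89, 2.26], [0.02, 2.5], [-1.34, 4.48], [0, 2.73], [-2.66, 2.66]. Speed limits (rad/s): [2.39, 2.39, 2.79, 3.14, 3.14, 3.14].

## Interface

Orientations are given as a rotation vector (axis times angle).
In Python, from plant import read_state, read_camera, camera_model, close_job gives the robot as it stands. The module is installed in compiled form; this text tells all that it offers.
- The arm moves only by the tool carry_out, never from a script. Its argument "moves" is a list of rows, each an object of numbers: "jaw": the finger opening in m, from 0 to 0.093; "dx", "dy", "dz": the shift along the tool's x, y, z in m; "yaw": the turn about the tool's z in rad. In form: [{"jaw": .., "dx": .., "dy": .., "dz": .., "yaw": ..}, ...]. A call has 1 to 8 rows; each row shifts and turns the commanded pose from where the row before left it, along the tool's axes as they then stand; what a row does not reach is not made up. A row lasts 1/8 s, in which the tool goes at most 62.5 mm and 10.7 degrees, less where a joint would pass 70% of its speed; a pose out of reach is approached as far as the arm can. A call is refused whole if a number of a shift passes 0.0625 or a number of a turn 0.188, either way. A call with a gripper value outside its range is refused whole. The fingers move at their own pace and stop on an object; "grip_force" is the grip in N (left out, the last holds). Time passes only in rows, so rows that do not move let the fingers close. It gives the time, the measured TCP pose, the force, the opening and the grip force at its end, in the units of the state.
- read_state(): the state, without advancing time (a new reading comes with each control period).
- read_camera(name): name is "side" or "top"; returns the picture (420x560x3 uint8, red, green, blue); there is no depth.
- camera_model(name): a dict with "camera_matrix" (3x3 intrinsics, pixels), "view" (4x4, takes a point from world to camera coordinates). Camera axes: x right, y up, looking along -z (the intrinsics and any distortion apply to the point x, -y, -z); pixel columns grow to the right and rows downward; lengths in m; the calibration is good to about 2 mm. A picture is of the moment at which its call begins. camera_model takes no time and is no camera call.
- close_job(): hands the job in; it is judged then, once.
The state is a dict: "t": time; "q": joint angles; "dq": joint speeds; "joint_torque": joint torques, N m; "tool_pos": TCP position; "orientation": TCP orientation; "force": force on the tool from outside, world axes, zero at the start; "wrist_torque": the same for the moment, N m; "opening": finger opening in m; "gripper_force": force on a finger pad.
Only numpy, scipy, OpenCV 4.12 (cv2) and the standard library are available. Lean on these libraries where they do the work, as an engineer would, in place of code of your own. Each camera call takes 0.05 s, during which the arm holds its last target. There are 200 camera calls.

## Working session

There is one attempt and no reset: what is moved stays moved. The work goes in short steps, Python scripts to look and compute and a tool call to move; the robot and the scene stay as the last step left them, time stands still between calls to the robot, and variables do not carry over. Pictures are saved under pics/ and viewed, at most 10 in all, crops included, and the job is handed in when it is done.

Besides the shell and the picture viewer there is one more tool, called as a command line: name --argument value ..., lists and objects as JSON in quotes. carry_out: Moves the arm, as the interface text tells. Its arguments: {"type":"object","properties":{"moves":{"type":"array","items":{"type":"object","properties":{"jaw":{"type":"number"},"dx":{"type":"number"},"dy":{"type":"number"},"dz":{"type":"number"},"yaw":{"type":"number"}}}},"grip_force":{"type":"number"}},"required":["moves"]}

```bash
mkdir -p pics; cat > h.py <<'E'
import numpy as np, cv2
from plant import *
from scipy.spatial.transform import Rotation as R
def ray(cam,u,v):
    m=camera_model(cam);K=np.array(m["camera_matrix"]);V=np.array(m["view"])
    d=np.linalg.inv(K)@[u,v,1];d=np.array([d[0],-d[1],-d[2]])
    Rt=V[:3,:3].T;return -Rt@V[:3,3],Rt@d
def onz(cam,u,v,z):
    o,d=ray(cam,u,v);return o+d*(z-o[2])/d[2]
def tri(a,b):
    o1,d1=ray("side",*a);o2,d2=ray("top",*b)
    s=np.linalg.lstsq(np.c_[d1,-d2],o2-o1,rcond=None)[0]
    p,q=o1+s[0]*d1,o2+s[1]*d2;return (p+q)/2,np.linalg.norm(p-q)
def proj(cam,p):
    m=camera_model(cam);K=np.array(m["camera_matrix"]);V=np.array(m["view"])
    c=V[:3,:3]@p+V[:3,3];c=K@[c[0],-c[1],-c[2]];return c[:2]/c[2]
def snap(cam,name):
    im=read_camera(cam);cv2.imwrite(f"pics/{name}.png",im[:,:,::-1]);return im
def redblobs(im):
    h=cv2.cvtColor(im,cv2.COLOR_RGB2HSV);m=(((h[...,0]<6)|(h[...,0]>174))&(h[...,1]>170)&(h[...,2]>70)).astype(np.uint8)
    n,l,s,c=cv2.connectedComponentsWithStats(m);return [(s[i].tolist(),c[i].round(1).tolist()) for i in range(1,n) if s[i,4]>6]
E
python3 - <<'E'
from h import *
for c in("side","top"):
    im=snap(c,c+"0");print(c,redblobs(im));m=camera_model(c);print(np.round(m["camera_matrix"],1).tolist(),ray(c,280,210),[k for k in m])
s=read_state();print(s["t"],R.from_rotvec(s["orientation"]).as_matrix().round(3).tolist())
E
```

```text
side [([237, 237, 4, 9, 24], [238.6, 241.2]), ([236, 263, 21, 14, 116], [246.2, 269.8])]
[[485.8, 0.0, 280.8], [0.0, 485.8, 206.7], [0.0, 0.0, 1.0]] (array([0.09653376, 0.74330299, 0.91758333]), array([ 0.35186767, -0.64581727, -0.67761131])) ['camera_matrix', 'view']
top [([168, 219, 6, 22, 77], [170.9, 229.5])]
[[492.2, 0.0, 282.5], [0.0, 492.2, 210.2], [0.0, 0.0, 1.0]] (array([ 0.35827345, -0.02676195,  1.18307558]), array([ 0.15513517, -0.01200154, -0.98783321])) ['camera_matrix', 'view']
0.1 [[0.901, 0.433, -0.001], [0.433, -0.901, 0.002], [0.0, -0.002, -1.0]]
```

View pics/side0.png

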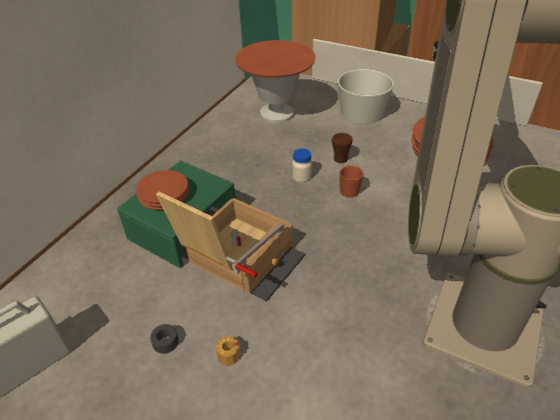

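View pics/top0.png

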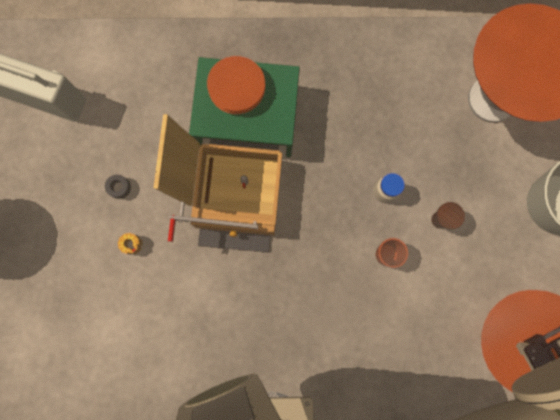

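The pictures show the collar at top (129,243) and side (228,350). The drawer is open towards the robot, with the stud at top (244,181). The stay's red rod is at top (171,230) and side (246,270). Next I'll zoom in on both views.

```bash
python3 - <<'E'
from h import *
a=cv2.imread("pics/top0.png")[150:290,95:295];b=cv2.imread("pics/side0.png")[185:365,145:315]
a=cv2.resize(a,None,fx=4,fy=4,interpolation=cv2.INTER_CUBIC);b=cv2.resize(b,None,fx=3.3,fy=3.3,interpolation=cv2.INTER_CUBIC)
cv2.imwrite("pics/topc.png",a);cv2.imwrite("pics/sidec.png",b)
for n in("top","side"):
    im=cv2.imread(f"pics/{n}0.png");h=cv2.cvtColor(im,cv2.COLOR_BGR2HSV)
    m=((h[...,0]>12)&(h[...,0]<26)&(h[...,1]>165)&(h[...,2]>120)).astype(np.uint8)
    k,l,s,c=cv2.connectedComponentsWithStats(m)
    print(n,[(s[i].tolist(),c[i].round(1).tolist()) for i in range(1,k) if s[i,4]>40])
    h2=cv2.cvtColor(im,cv2.COLOR_BGR2RGB)
    m=(((h[...,0]<8)|(h[...,0]>172))&(h[...,1]>130)&(h[...,2]>50)).astype(np.uint8)
    k,l,s,c=cv2.connectedComponentsWithStats(m)
    print([(s[i].tolist(),c[i].round(1).tolist()) for i in range(1,k) if s[i,4]>3 and s[i,4]<600])
E
```

```text
top [([119, 234, 20, 19, 213], [127.9, 242.4])]
[([243, 183, 2, 3, 5], [243.4, 184.2]), ([168, 218, 7, 23, 109], [170.9, 229.4]), ([133, 249, 2, 2, 4], [133.5, 249.5])]
side []
[([237, 237, 4, 9, 31], [238.5, 240.9]), ([236, 263, 21, 14, 133], [246.1, 269.6]), ([236, 342, 3, 3, 6], [237.2, 343.0])]
```

View pics/topc.png

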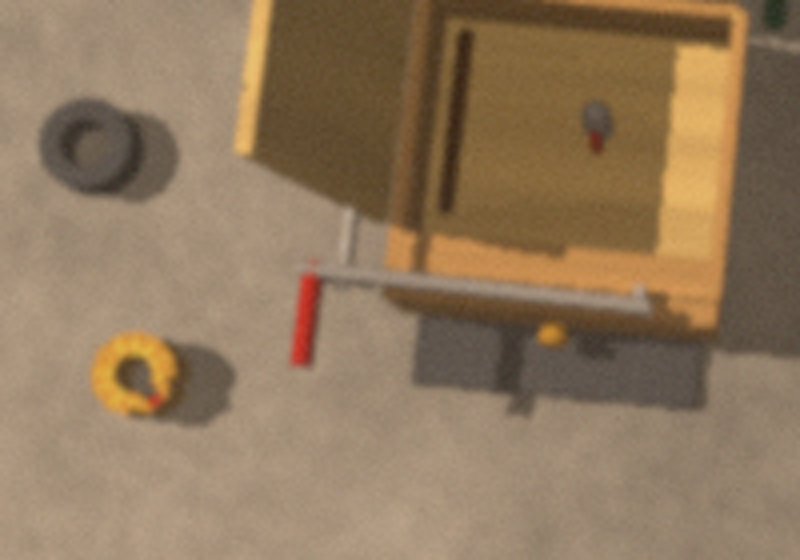

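View pics/sidec.png

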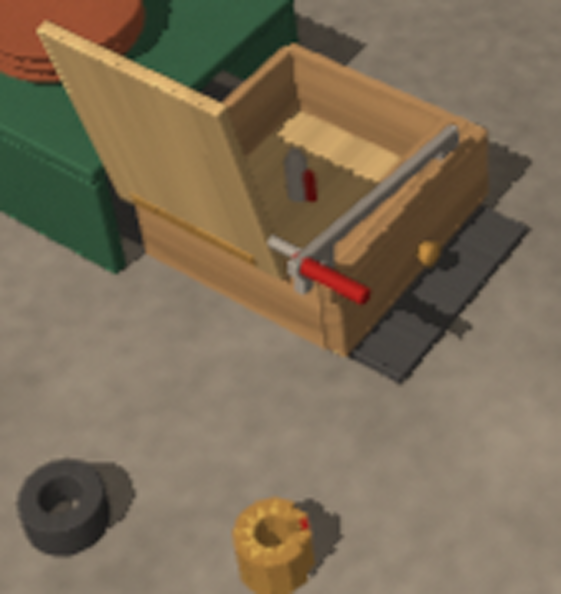

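The crops show the collar's top centre at top (128,243.6) and side (227,347), with its red mark at top (133.6,250). The stud's top is at top (244,178) and side (234.5,232), and its key lies towards the robot. The rod runs from about top (173,218) to (170,241).

```bash
python3 - <<'E'
from h import *
f=lambda u,v:(95+u/4-.4,150+v/4-.4)
g=lambda u,v:(145+u/3.3-.35,185+v/3.3-.35)
T=lambda n,a,b:print(n,*[np.round(x,4) for x in tri(g(*a),f(*b))])
T("collartop z.036",(271,533),(133,375));T("mark",(305,523),(155,401))
print("c z",onz("top",*f(133,375),.036),onz("top",*f(155,401),.036),onz("side",*g(271,533),.036),onz("side",*g(305,523),.036))
print("blob mark",onz("top",133.5,249.5,.036),onz("side",237.2,343,.036))
T("studtop z.064",(294,154),(597,110))
print("stud",onz("top",*f(597,110),.064),onz("side",*g(294,154),.064))
T("key top z~.048",(309,176),(596,138));print(onz("top",*f(596,138),.048),onz("side",*g(309,176),.048))
T("rod tip",(365,294),(301,363));T("rod root",(303,266),(312,276))
T("knob",(430,253),(553,334))
T("lid corner front free",(221,110),(241,155))
T("stay pivot end",(452,133),(641,300))
T("drawer corner front -y",(487,133),(717,330));
T("drawer corner back -y",(296,48),(745,10));
print("spacer",onz("top",*f(90,145),.03))
E
```

```text
collartop z.036 [0.4641 0.3153 0.0308] 0.0001
mark [0.4482 0.301  0.0334] 0.0008
c z [0.46361342 0.31371986 0.036     ] [0.44836481 0.30048607 0.036     ] [0.46206088 0.31781186 0.036     ] [0.44676934 0.30220866 0.036     ]
blob mark [0.44917261 0.30016737 0.036     ] [0.44670113 0.30182028 0.036     ]
studtop z.064 [0.6132 0.0428 0.0553] 0.0022
stud [0.61224533 0.04270461 0.064     ] [0.60685478 0.04964108 0.064     ]
key top z~.048 [0.6001 0.0445 0.0388] 0.0018
[0.59904556 0.04429363 0.048     ] [0.59396308 0.05162995 0.048     ]
rod tip [0.459  0.195  0.1363] 0.0016
rod root [0.5066 0.1909 0.1342] 0.0002
knob [0.4833 0.0696 0.0352] 0.0034
lid corner front free [0.5466 0.199  0.2628] 0.0005
stay pivot end [0.493  0.015  0.1056] 0.0052
drawer corner front -y [ 0.4821 -0.0257  0.0739] 0.0003
drawer corner back -y [ 0.6657 -0.045   0.0734] 0.0064
spacer [0.60144802 0.3458327  0.03      ]
```

carry_out --moves '[{"jaw":0.08,"dx":0.0346,"dy":-0.0426},{"dx":0.0346,"dy":-0.0426},{"dx":0.0346,"dy":-0.0426},{"dx":0.0346,"dy":-0.0426},{"dx":0.0346,"dy":-0.0426},{"dx":0.0346,"dy":-0.0426},{"dx":0.0346,"dy":-0.0426},{"dx":0.0346,"dy":-0.0426}]' --grip_force 25

```text
invalid input at $.moves[0]: expected keys jaw, dx, dy, dz, yaw
```

carry_out --moves '[{"dx":0.0346,"dy":-0.0426},{"dx":0.0346,"dy":-0.0426},{"dx":0.0346,"dy":-0.0426},{"dx":0.0346,"dy":-0.0426},{"dx":0.0346,"dy":-0.0426},{"dx":0.0346,"dy":-0.0426},{"yaw":-0.15},{"yaw":-0.15}]'

```text
invalid input at $.moves[0]: expected keys jaw, dx, dy, dz, yaw
```

```bash
cat >> h.py <<'E'
def to(p,yaw=None):
    "tool-axis shift to world TCP p; yaw about tool z to bring tool x to world angle"
    s=read_state();M=R.from_rotvec(s["orientation"]).as_matrix();c=np.arctan2(M[1,0],M[0,0])
    print("t",s["t"],"pos",s["tool_pos"].round(4) if hasattr(s["tool_pos"],"round") else np.round(s["tool_pos"],4),"xang",round(c,3),"tilt",M[2].round(3),"F",np.round(s["force"],1),"open",round(s["opening"],4),"q",np.round(s["q"],2))
    print("shift",(M.T@(np.array(p)-s["tool_pos"])).round(4),"yaw",None if yaw is None else round((c-yaw+np.pi)%(2*np.pi)-np.pi,3))
E
python3 -c "
from h import *
to([.4636,.3145,.12],.75)"
```

```text
t 0.1 pos [ 0.2596 -0.5403  0.2177] xang 0.448 tilt [ 0.    -0.002 -1.   ] F [-0.1 -0.2 -0.3] open 0.0929 q [-1.21  0.13  1.49 -0.    1.52 -0.09]
shift [ 0.554  -0.6821  0.0989] yaw -0.302
```

All the keys are needed in every row.

carry_out --moves '[{"jaw":0.08,"dx":0.0346,"dy":-0.0426,"dz":0,"yaw":0},{"jaw":0.08,"dx":0.0346,"dy":-0.0426,"dz":0,"yaw":0},{"jaw":0.08,"dx":0.0346,"dy":-0.0426,"dz":0,"yaw":0},{"jaw":0.08,"dx":0.0346,"dy":-0.0426,"dz":0,"yaw":0},{"jaw":0.08,"dx":0.0346,"dy":-0.0426,"dz":0,"yaw":0},{"jaw":0.08,"dx":0.0346,"dy":-0.0426,"dz":0,"yaw":0},{"jaw":0.08,"dx":0.0346,"dy":-0.0426,"dz":0,"yaw":0},{"jaw":0.08,"dx":0.0346,"dy":-0.0426,"dz":0,"yaw":0}]' --grip_force 25

```text
t: 1.1
tool_pos: [0.3617, -0.1121, 0.2184]
orientation: [3.063, 0.697, 0.0]
force: [1.6, 0.6, -0.0]
opening: 0.0798
gripper_force: 0.0
```

carry_out --moves '[{"jaw":0.08,"dx":0.0346,"dy":-0.0426,"dz":0,"yaw":0},{"jaw":0.08,"dx":0.0346,"dy":-0.0426,"dz":0,"yaw":0},{"jaw":0.08,"dx":0.0346,"dy":-0.0426,"dz":0,"yaw":0},{"jaw":0.08,"dx":0.0346,"dy":-0.0426,"dz":0,"yaw":0},{"jaw":0.08,"dx":0.0346,"dy":-0.0426,"dz":0,"yaw":0},{"jaw":0.08,"dx":0.0346,"dy":-0.0426,"dz":0,"yaw":0},{"jaw":0.08,"dx":0,"dy":0,"dz":0,"yaw":-0.15},{"jaw":0.08,"dx":0,"dy":0,"dz":0,"yaw":-0.15}]'

```text
t: 2.1
tool_pos: [0.4377, 0.2073, 0.2178]
orientation: [-2.921, -1.157, 0.003]
force: [-1.4, 0.3, 0.3]
opening: 0.0799
gripper_force: 0.0
```

```bash
python3 -c "
from h import *
to([.4636,.3145,.12],.75)"
```

```text
t 2.1 pos [0.4377 0.2073 0.2178] xang 0.755 tilt [-0.002 -0.001 -1.   ] F [-1.4  0.3  0.3] open 0.0799 q [ 0.34 -0.19  1.8  -0.    1.53  1.15]
shift [ 0.0925 -0.0603  0.0977] yaw 0.005
```

carry_out --moves '[{"jaw":0.08,"dx":0.046,"dy":-0.03,"dz":0,"yaw":0},{"jaw":0.08,"dx":0.046,"dy":-0.03,"dz":0,"yaw":0},{"jaw":0.08,"dx":0,"dy":0,"dz":0.05,"yaw":0},{"jaw":0.08,"dx":0,"dy":0,"dz":0.05,"yaw":0},{"jaw":0.08,"dx":0,"dy":0,"dz":0.05,"yaw":0},{"jaw":0.08,"dx":0,"dy":0,"dz":0.03,"yaw":0},{"jaw":0.08,"dx":0,"dy":0,"dz":0.02,"yaw":0},{"jaw":0.08,"dx":0,"dy":0,"dz":0.0,"yaw":0}]'

```text
t: 3.1
tool_pos: [0.4637, 0.3124, 0.0171]
orientation: [2.924, 1.147, -0.005]
force: [-0.2, -0.1, 1.1]
opening: 0.0799
gripper_force: 0.0
```

```bash
python3 -c "
from h import *
to([.4636,.3140,.007],.75)"
```

```text
t 3.1 pos [0.4637 0.3124 0.0171] xang 0.748 tilt [-0.003 -0.001 -1.   ] F [-0.2 -0.1  1.1] open 0.0799 q [0.5  0.22 1.78 0.   1.15 1.32]
shift [ 0.0011 -0.0012  0.0101] yaw -0.002
```

carry_out --moves '[{"jaw":0.08,"dx":0.001,"dy":-0.001,"dz":0.009,"yaw":0},{"jaw":0.05,"dx":0,"dy":0,"dz":0,"yaw":0},{"jaw":0.04,"dx":0,"dy":0,"dz":0,"yaw":0},{"jaw":0.04,"dx":0,"dy":0,"dz":0,"yaw":0},{"jaw":0.04,"dx":0,"dy":0,"dz":0,"yaw":0},{"jaw":0.04,"dx":0,"dy":0,"dz":0,"yaw":0}]' --grip_force 25

```text
t: 3.85
tool_pos: [0.4652, 0.3147, 0.0101]
orientation: [-2.924, -1.147, -0.001]
force: [-0.3, -0.7, 3.4]
opening: 0.0479
gripper_force: 25.0
```

carry_out --moves '[{"jaw":0.04,"dx":0,"dy":0,"dz":-0.03,"yaw":0},{"jaw":0.04,"dx":0,"dy":0,"dz":-0.055,"yaw":0},{"jaw":0.04,"dx":0,"dy":0,"dz":-0.055,"yaw":0},{"jaw":0.04,"dx":0,"dy":0,"dz":-0.05,"yaw":0},{"jaw":0.04,"dx":-0.0367,"dy":0.0396,"dz":0,"yaw":0},{"jaw":0.04,"dx":-0.0367,"dy":0.0396,"dz":0,"yaw":0},{"jaw":0.04,"dx":-0.0367,"dy":0.0396,"dz":0,"yaw":0},{"jaw":0.04,"dx":-0.0367,"dy":0.0396,"dz":0,"yaw":0}]'

```text
t: 4.85
tool_pos: [0.4643, 0.0969, 0.1991]
orientation: [-2.924, -1.148, 0.001]
force: [0.7, -0.4, -3.4]
opening: 0.0483
gripper_force: 25.0
```

carry_out --moves '[{"jaw":0.04,"dx":-0.0367,"dy":0.0396,"dz":0,"yaw":0},{"jaw":0.04,"dx":0,"dy":0,"dz":0,"yaw":0.168},{"jaw":0.04,"dx":0,"dy":0,"dz":0,"yaw":0.168},{"jaw":0.04,"dx":0,"dy":0,"dz":0,"yaw":0.168},{"jaw":0.04,"dx":0,"dy":0,"dz":0,"yaw":0.168},{"jaw":0.04,"dx":0,"dy":0,"dz":0,"yaw":0.166},{"jaw":0.04,"dx":0,"dy":0,"dz":0,"yaw":0}]'

```text
t: 5.72
tool_pos: [0.4646, 0.0445, 0.199]
orientation: [3.138, -0.14, -0.002]
force: [-0.1, 0.1, -2.4]
opening: 0.0478
gripper_force: 25.0
```

```bash
python3 -c "
from h import *
to([.6122,.0435,.15],-.09)"
```

```text
t 5.725 pos [0.4646 0.0445 0.199 ] xang -0.089 tilt [-0.001  0.    -1.   ] F [-0.1  0.1 -2.4] open 0.0478 q [-0.01 -0.23  1.87 -0.    1.5   1.65]
shift [ 0.1472 -0.0122  0.0489] yaw 0.001
```

carry_out --moves '[{"jaw":0.04,"dx":0.0491,"dy":-0.0041,"dz":0,"yaw":0},{"jaw":0.04,"dx":0.0491,"dy":-0.0041,"dz":0,"yaw":0},{"jaw":0.04,"dx":0.0491,"dy":-0.004,"dz":0,"yaw":0},{"jaw":0.04,"dx":0,"dy":0,"dz":0.05,"yaw":0},{"jaw":0.04,"dx":0,"dy":0,"dz":0.045,"yaw":0},{"jaw":0.04,"dx":0,"dy":0,"dz":0,"yaw":0}]'

```text
t: 6.48
tool_pos: [0.6086, 0.0434, 0.0992]
orientation: [3.138, -0.136, -0.016]
force: [-1.2, -0.2, -3.6]
opening: 0.0476
gripper_force: 25.0
```

```bash
python3 - <<'E'
from h import *
to([.6122,.0435,.10],-.09)
a=snap("side","side1");b=snap("top","top1")
p=np.array(read_state()["tool_pos"])
print("pred collar bottom centre side",proj("side",p-[0,0,.010]),"top",proj("top",p+[0,0,.026]))
print("stud foot axis pred side, z64,z18",proj("side",[.6122,.0427,.064]),proj("side",[.6122,.0427,.018]))
c=np.hstack([cv2.resize(a[195:275,190:280,::-1],None,fx=4.4,fy=4.4,interpolation=cv2.INTER_CUBIC),cv2.resize(b[150:230,205:295,::-1],None,fx=4.4,fy=4.4,interpolation=cv2.INTER_CUBIC)]);print(c.shape)
cv2.imwrite("pics/c1.png",c)
E
```

```text
t 6.475 pos [0.6086 0.0434 0.0992] xang -0.087 tilt [-0.01   0.001 -1.   ] F [-1.2 -0.2 -3.6] open 0.0476 q [-0.01  0.25  1.57 -0.    1.33  1.64]
shift [ 0.0035 -0.0004 -0.0009] yaw 0.003
pred collar bottom centre side [231.88075849 219.87747715] top [241.61168133 169.99964802]
stud foot axis pred side, z64,z18 [233.36771942 228.87043   ] [234.90785113 241.61971834]
(352, 792, 3)
```

View pics/c1.png

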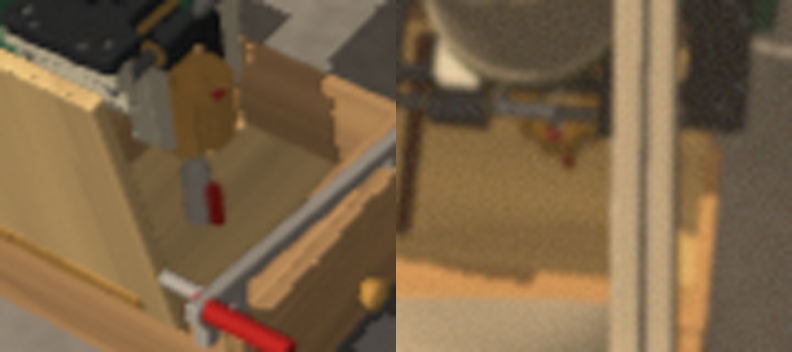

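The left crop shows the collar hanging just above the stud, with its red mark facing the same way as the key. On the right, the mark is at top (240.7,180.5) and the key at (244.1,186.4). I'll take weighted centroids of both reds to find the offset.

```bash
python3 - <<'E'
from h import *
def cen(im,x0,x1,y0,y1):
    a=im[y0:y1,x0:x1].astype(float);w=a[...,0]-1.9*np.maximum(a[...,1],a[...,2]);w=np.clip(w,0,None)
    y,x=np.mgrid[y0:y1,x0:x1];return np.array([(w*x).sum(),(w*y).sum()])/w.sum(),(w>0).sum()
rd=lambda n:cv2.imread(f"pics/{n}.png")[:,:,::-1]
s1,t1,s0,t0=rd("side1"),rd("top1"),rd("side0"),rd("top0")
ms=cen(s1,234,246,211,222);ks=cen(s1,233,246,232,252);mt=cen(t1,236,243,176,183);kt=cen(t1,241,250,183,192);kt0=cen(t0,238,250,178,192);ks0=cen(s0,233,246,232,252)
print(ms,ks,mt,kt,kt0,ks0)
print("mark tri",tri(ms[0],mt[0]),"keys",tri(ks0[0],kt0[0]))
print("initial mark tri", tri(cen(s0,232,242,338,347)[0],cen(t0,129,138,245,254)[0]))
xd=np.array([.996,-.0875,0]);p=np.array([.6086,.0434,.0992])
for r in(.014,.018): 
  q=p+[0,0,.026]-r*xd;print("pred mark",q,proj("side",q),proj("top",q))
# stud axis edges in side image
for v in range(234,246,2): print(v,s1[v,228:244].sum(1).tolist())
E
```

```text
(array([239.27295918, 215.96683673]), np.int64(6)) (array([238.57747537, 241.11120387]), np.int64(31)) (array([240.57541899, 180.4972067 ]), np.int64(4)) (array([nan, nan]), np.int64(0)) (array([243.398017  , 184.57082153]), np.int64(7)) (array([238.57134298, 241.11452538]), np.int64(30))
mark tri (array([0.59014231, 0.04570723, 0.12052682]), np.float64(0.0035535575037115475)) keys (array([0.60056198, 0.04538417, 0.02824626]), np.float64(0.003229890507313683))
initial mark tri (array([0.44879447, 0.30123384, 0.03291122]), np.float64(0.0005118910897612817))
pred mark [0.594656 0.044625 0.1252  ] [237.00919854 213.54807205] [241.24196696 178.77137894]
pred mark [0.590672 0.044975 0.1252  ] [238.35931901 214.14013359] [241.08166162 180.54918296]
234 [260, 258, 240, 231, 238, 250, 254, 247, 240, 225, 249, 267, 274, 268, 263, 260]
236 [253, 252, 253, 237, 236, 248, 248, 246, 240, 194, 181, 214, 246, 257, 252, 245]
238 [251, 254, 260, 247, 243, 248, 250, 245, 203, 140, 116, 113, 190, 238, 245, 245]
240 [260, 262, 261, 246, 241, 248, 247, 245, 217, 159, 116, 111, 157, 228, 246, 244]
242 [262, 259, 262, 247, 236, 242, 250, 247, 235, 171, 114, 110, 140, 219, 244, 256]
244 [262, 259, 255, 253, 238, 240, 248, 247, 239, 181, 123, 114, 116, 223, 258, 259]<stdin>:4: RuntimeWarning: invalid value encountered in divide
```

```bash
python3 - <<'E'
from h import *
print(onz("side",238.3,239.6,.034),onz("side",238.57,241.11,.034))
for z in(.034,.04):print(z,onz("top",243.4+.4,184.57+.9,z))
for s in([.610,.042],[.612,.043],[.610,.045]):
    xd=np.array([.996,-.0875,0]);yd=np.array([.0875,.996,0]);f=np.array([*s,.018])
    c=[f+xd*x+yd*y+[0,0,z] for x,y,z in((-.016,.00275,.03),(-.016,.00275,0),(-.016,-.00275,.03),(-.016,-.00275,0),(-.009,.00275,.03),(-.009,.00275,0))]
    P=np.array([proj("side",q) for q in c]);hull=cv2.convexHull(P.astype(np.float32));m=cv2.moments(hull);print(s,"side key",m["m10"]/m["m00"],m["m01"]/m["m00"],"foot",proj("side",f),"top",proj("side",f+[0,0,.046]))
E
```

```text
[0.59900544 0.04534266 0.034     ] [0.59567171 0.04955381 0.034     ]
0.034 [0.59868393 0.04469623 0.034     ]
0.04 [0.5974286 0.0443231 0.04     ]
[0.61, 0.042] side key 239.32218345010753 239.74840051992638 foot [235.78552998 241.71841299] top [234.26741063 228.96828106]
[0.612, 0.043] side key 238.43954243324086 239.75125263471364 foot [234.91347851 241.72122622] top [233.37315279 228.9717348 ]
[0.61, 0.045] side key 238.70918915356867 240.52000293648754 foot [235.17411708 242.48322513] top [233.63790491 229.73208298]
```

carry_out --moves '[{"jaw":0.04,"dx":0,"dy":0,"dz":0,"yaw":0},{"jaw":0.04,"dx":0,"dy":0,"dz":0.01,"yaw":0},{"jaw":0.04,"dx":0,"dy":0,"dz":0,"yaw":0}]'

```text
t: 6.95
tool_pos: [0.6125, 0.0434, 0.0944]
orientation: [3.138, -0.141, -0.001]
force: [-0.1, 0.2, -2.9]
opening: 0.0479
gripper_force: 25.0
```

```bash
python3 -c "
from h import *
to([.612,.043,.09],-.09)"
```

```text
t 6.95 pos [0.6125 0.0434 0.0944] xang -0.09 tilt [-0.  0. -1.] F [-0.1  0.2 -2.9] open 0.0479 q [-0.01  0.26  1.58  0.    1.31  1.65]
shift [-0.0005  0.0004  0.0044] yaw 0.0
```

carry_out --moves '[{"jaw":0.04,"dx":0,"dy":0.0003,"dz":0.012,"yaw":0},{"jaw":0.04,"dx":0,"dy":0,"dz":0.012,"yaw":0},{"jaw":0.04,"dx":0,"dy":0,"dz":0.006,"yaw":0},{"jaw":0.04,"dx":0,"dy":0,"dz":0,"yaw":0}]'

```text
t: 7.45
tool_pos: [0.612, 0.0431, 0.0635]
orientation: [3.138, -0.142, -0.003]
force: [-0.1, -0.1, -2.6]
opening: 0.0479
gripper_force: 25.0
```

```bash
python3 -c "
from h import *
to([.612,.043,.058],-.09);print(read_state()['wrist_torque'])"
```

```text
t 7.45 pos [0.612  0.0431 0.0635] xang -0.09 tilt [-0.002  0.    -1.   ] F [-0.1 -0.1 -2.6] open 0.0479 q [-0.01  0.29  1.6  -0.    1.26  1.65]
shift [-0.      0.0001  0.0055] yaw -0.0
[ 0.04935057  0.04202828 -0.00830345]
```

carry_out --moves '[{"jaw":0.04,"dx":0,"dy":0,"dz":0.006,"yaw":0},{"jaw":0.04,"dx":0,"dy":0,"dz":0.006,"yaw":0},{"jaw":0.04,"dx":0,"dy":0,"dz":0,"yaw":0}]'

```text
t: 7.82
tool_pos: [0.6122, 0.0431, 0.0518]
orientation: [3.138, -0.142, -0.002]
force: [0.6, 1.5, -2.5]
opening: 0.0476
gripper_force: 25.0
```

carry_out --moves '[{"jaw":0.04,"dx":0,"dy":0,"dz":0.008,"yaw":0},{"jaw":0.04,"dx":0,"dy":0,"dz":0.008,"yaw":0},{"jaw":0.04,"dx":0,"dy":0,"dz":0.006,"yaw":0},{"jaw":0.04,"dx":0,"dy":0,"dz":0,"yaw":0}]'

```text
t: 8.32
tool_pos: [0.6121, 0.0431, 0.0296]
orientation: [3.138, -0.142, -0.002]
force: [-0.4, 0.9, -3.1]
opening: 0.0476
gripper_force: 25.0
```

carry_out --moves '[{"jaw":0.04,"dx":0,"dy":0,"dz":0.002,"yaw":0},{"jaw":0.04,"dx":0,"dy":0,"dz":0,"yaw":0}]'

```text
t: 8.57
tool_pos: [0.6129, 0.0431, 0.0288]
orientation: [-3.138, 0.142, -0.0]
force: [-0.5, 0.5, -2.5]
opening: 0.0479
gripper_force: 25.0
```

carry_out --moves '[{"jaw":0.065,"dx":0,"dy":0,"dz":0,"yaw":0},{"jaw":0.065,"dx":0,"dy":0,"dz":0,"yaw":0},{"jaw":0.065,"dx":0,"dy":0,"dz":-0.02,"yaw":0},{"jaw":0.065,"dx":0,"dy":0,"dz":-0.06,"yaw":0},{"jaw":0.065,"dx":0,"dy":0,"dz":-0.06,"yaw":0},{"jaw":0.065,"dx":-0.02,"dy":0,"dz":-0.05,"yaw":0},{"jaw":0.065,"dx":-0.06,"dy":0,"dz":0,"yaw":0},{"jaw":0.065,"dx":-0.06,"dy":0,"dz":0,"yaw":0}]'

```text
t: 9.57
tool_pos: [0.4729, 0.0558, 0.2214]
orientation: [-3.138, 0.142, -0.007]
force: [-0.7, 0.1, 0.7]
opening: 0.0648
gripper_force: 0.0
```

```bash
python3 - <<'E'
from h import *
to([.475,.194,.2],-.09)
b=snap("side","side2");a=b
xd=np.array([.996,-.0875,0])
for z in(.054,.084):print(z,proj("side",np.array([.612,.043,z])-.02*xd)+[.3,1.5])
print(redblobs(a))
cv2.imwrite("pics/c2.png",cv2.resize(a[190:290,170:300,::-1],None,fx=5,fy=5,interpolation=cv2.INTER_CUBIC))
E
```

```text
t 9.575 pos [0.4729 0.0558 0.2214] xang -0.09 tilt [ 0.004 -0.    -1.   ] F [-0.7  0.1  0.7] open 0.0648 q [ 0.01 -0.22  1.82  0.    1.53  1.67]
shift [-0.0105 -0.1378  0.0215] yaw -0.0
0.054 [240.47227192 236.2630558 ]
0.084 [239.53865778 227.6791356 ]
[([236, 263, 21, 14, 119], [246.3, 269.9])]
```

View pics/c2.png

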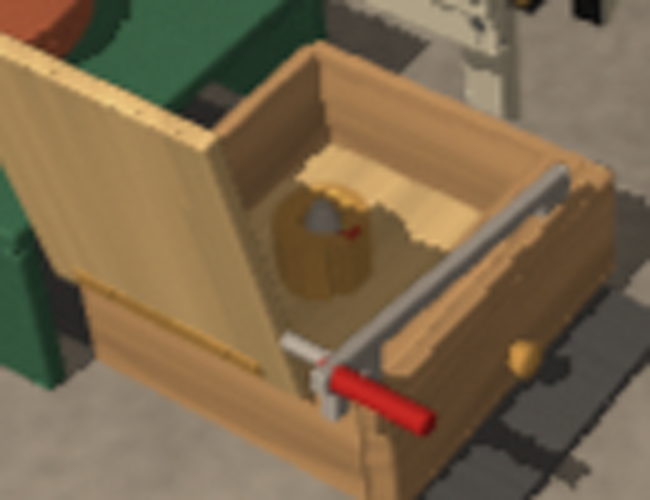

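The collar is seated: its mark is at (239.8,236.4) against a predicted (240.5,236.3) for the seated height, and the stud's tip shows through the bore. Next is the rod and the stay's pivot.

```bash
python3 - <<'E'
from h import *
p,e=tri((246.2-.3,269.7-1.5),(170.9+.2,229.4));print("rod centre",p,e)
g=lambda u,v:(170+u/5-.4-.3,190+v/5-.4-1.5)
f=lambda u,v:(95+u/4-.4+.2,150+v/4-.4)
print("tip",tri(g(431,420),f(301,363)),"pivot end bar",tri(g(560,178),f(641,300)),"lid free corner",tri(g(210,145),f(241,155)))
print("lid hinge front corner", tri(g(262,370),f(405,228)),"pin",tri(g(290,342),f(347,213)))
print("front -y top corner",tri(g(612,178),f(717,330)))
to(p+[0,0,.05])
E
```

```text
rod centre [0.48245761 0.1924934  0.13893779] 0.0008626669348528876
tip (array([0.4587589 , 0.19379797, 0.14035053]), np.float64(0.0013539265582111133)) pivot end bar (array([0.49320556, 0.01468656, 0.10922476]), np.float64(0.0038479728904427476)) lid free corner (array([0.54678817, 0.1984796 , 0.26452798]), np.float64(0.0006697255548318969))
lid hinge front corner (array([0.55470882, 0.15635219, 0.08089177]), np.float64(0.0295474188575517)) pin (array([0.54153367, 0.17360913, 0.12733775]), np.float64(0.000918991988927729))
front -y top corner (array([ 0.48252186, -0.02578162,  0.07777852]), np.float64(0.0021532010008998266))
t 9.625 pos [0.4643 0.0566 0.2181] xang -0.089 tilt [-0.005  0.    -1.   ] F [-0.9  1.  -3.8] open 0.0649 q [ 0.01 -0.23  1.84  0.    1.54  1.67]
shift [ 0.0061 -0.1369  0.0291] yaw None
```

carry_out --moves '[{"jaw":0.065,"dx":0.002,"dy":-0.046,"dz":0,"yaw":0},{"jaw":0.065,"dx":0.002,"dy":-0.046,"dz":0,"yaw":0},{"jaw":0.065,"dx":0,"dy":-0.045,"dz":0,"yaw":0},{"jaw":0.06,"dx":0,"dy":0,"dz":0,"yaw":0}]' --grip_force 10

```text
t: 10.12
tool_pos: [0.4897, 0.1945, 0.2203]
orientation: [-3.137, 0.136, -0.003]
force: [-0.0, 0.3, 0.3]
opening: 0.061
gripper_force: 0.0
```

```bash
python3 - <<'E'
from h import *
to([.475,.193,.121],-.09)
def rows(a0,th,n):
    a=np.linspace(a0,a0+th,n+1);y=-.176*np.cos(a);z=-.176*np.sin(a);print(np.c_[np.diff(y),np.diff(z)].round(4).tolist())
rows(.194,2.0,16)
E
```

```text
t 10.125 pos [0.4897 0.1945 0.2203] xang -0.087 tilt [ 0.002 -0.001 -1.   ] F [-0.   0.3  0.3] open 0.061 q [ 0.28 -0.07  1.69  0.    1.52  1.94]
shift [-0.0147  0.0029  0.0993] yaw 0.003
[[0.0056, -0.0213], [0.0082, -0.0204], [0.0107, -0.0192], [0.013, -0.0177], [0.0151, -0.016], [0.017, -0.014], [0.0186, -0.0118], [0.0199, -0.0094], [0.0209, -0.0068], [0.0216, -0.0041], [0.0219, -0.0014], [0.0219, 0.0013], [0.0216, 0.0041], [0.0209, 0.0067], [0.0199, 0.0093], [0.0186, 0.0117]]
```

carry_out --moves '[{"jaw":0.06,"dx":-0.0147,"dy":0.003,"dz":0,"yaw":0},{"jaw":0.06,"dx":0,"dy":0,"dz":0.05,"yaw":0},{"jaw":0.06,"dx":0,"dy":0,"dz":0.049,"yaw":0},{"jaw":0.03,"dx":0,"dy":0,"dz":0,"yaw":0},{"jaw":0.005,"dx":0,"dy":0,"dz":0,"yaw":0},{"jaw":0.005,"dx":0,"dy":0,"dz":0,"yaw":0},{"jaw":0.005,"dx":0,"dy":0,"dz":0,"yaw":0},{"jaw":0.005,"dx":0,"dy":0,"dz":0,"yaw":0}]' --grip_force 10

```text
t: 11.12
tool_pos: [0.4755, 0.1911, 0.1208]
orientation: [-3.136, 0.141, -0.003]
force: [1.0, 18.4, 3.4]
opening: 0.0148
gripper_force: 9.1
```

carry_out --moves '[{"jaw":0.005,"dx":0,"dy":-0.002,"dz":0,"yaw":0},{"jaw":0.005,"dx":0,"dy":-0.001,"dz":0,"yaw":0},{"jaw":0.005,"dx":0,"dy":0,"dz":0,"yaw":0}]'

```text
t: 11.5
tool_pos: [0.4757, 0.193, 0.1206]
orientation: [3.138, -0.141, 0.002]
force: [-0.1, 0.2, 6.3]
opening: 0.0114
gripper_force: 10.0
```

carry_out --moves '[{"jaw":0.005,"dx":0,"dy":0.0056,"dz":-0.0213,"yaw":0},{"jaw":0.005,"dx":0,"dy":0.0082,"dz":-0.0204,"yaw":0},{"jaw":0.005,"dx":0,"dy":0.0107,"dz":-0.0192,"yaw":0},{"jaw":0.005,"dx":0,"dy":0,"dz":0,"yaw":0}]'

```text
t: 12.0
tool_pos: [0.4728, 0.1673, 0.1815]
orientation: [3.137, -0.143, 0.0]
force: [-1.0, -0.2, -1.8]
opening: 0.0117
gripper_force: 10.0
```

```bash
python3 - <<'E'
from h import *
im=read_camera("side");print([r for r in redblobs(im) if r[0][4]>30]);to([.475,.193,.121],-.09)
im=read_camera("top");print(redblobs(im))
E
```

```text
[([256, 242, 7, 8, 36], [258.8, 245.8])]
t 12.05 pos [0.4728 0.1677 0.1809] xang -0.091 tilt [ 0.     0.001 -1.   ] F [-0.6 -1.8 -2.6] open 0.0118 q [ 0.24 -0.12  1.81 -0.    1.45  1.9 ]
shift [-0.0002 -0.0254  0.0598] yaw -0.001
[]
```

carry_out --moves '[{"jaw":0.005,"dx":0,"dy":0.013,"dz":-0.0177,"yaw":0},{"jaw":0.005,"dx":0,"dy":0.0151,"dz":-0.016,"yaw":0},{"jaw":0.005,"dx":0,"dy":0.017,"dz":-0.014,"yaw":0},{"jaw":0.005,"dx":0,"dy":0.0186,"dz":-0.0118,"yaw":0},{"jaw":0.005,"dx":0,"dy":0,"dz":0,"yaw":0}]'

```text
t: 12.72
tool_pos: [0.467, 0.1033, 0.2412]
orientation: [3.138, -0.145, 0.001]
force: [-2.6, -0.7, -2.3]
opening: 0.0118
gripper_force: 10.0
```

```bash
python3 - <<'E'
from h import *
im=read_camera("side");print([r for r in redblobs(im) if r[0][4]>20]);to([.475,.193,.121],-.09)
p=np.array(read_state()["tool_pos"])+[0,0,.019];print(proj("side",p-[.016,-.0014,0])+[.3,1.5],proj("side",p)+[.3,1.5])
E
```

```text
[([273, 203, 7, 8, 35], [275.7, 206.7])]
t 12.775 pos [0.467  0.104  0.2408] xang -0.092 tilt [ 0. -0. -1.] F [-3.7 -1.1 -2.1] open 0.0117 q [ 0.11 -0.21  1.78  0.    1.57  1.77]
shift [-0.0003 -0.0893  0.1199] yaw -0.002
[277.13100359 206.28013572] [270.49754593 203.54721291]
```

carry_out --moves '[{"jaw":0.005,"dx":0.0005,"dy":0.0199,"dz":-0.0094,"yaw":0},{"jaw":0.005,"dx":0.0005,"dy":0.0209,"dz":-0.0068,"yaw":0},{"jaw":0.005,"dx":0,"dy":0.0216,"dz":-0.0041,"yaw":0},{"jaw":0.005,"dx":0,"dy":0.0219,"dz":-0.0014,"yaw":0},{"jaw":0.005,"dx":0,"dy":0.0219,"dz":0.0013,"yaw":0},{"jaw":0.005,"dx":0,"dy":0,"dz":0,"yaw":0}]'

```text
t: 13.52
tool_pos: [0.4586, -0.0016, 0.2613]
orientation: [3.138, -0.145, 0.002]
force: [-4.0, -0.3, 3.9]
opening: 0.0113
gripper_force: 10.0
```

carry_out --moves '[{"jaw":0.005,"dx":0,"dy":0.0216,"dz":0.0041,"yaw":0},{"jaw":0.005,"dx":0,"dy":0.0209,"dz":0.0067,"yaw":0},{"jaw":0.005,"dx":0,"dy":0.0199,"dz":0.0093,"yaw":0},{"jaw":0.005,"dx":0,"dy":0,"dz":0,"yaw":0}]'

```text
t: 14.02
tool_pos: [0.4531, -0.0633, 0.2403]
orientation: [3.138, -0.144, 0.001]
force: [-2.1, -1.1, -0.2]
opening: 0.0115
gripper_force: 10.0
```

```bash
python3 - <<'E'
from h import *
im=snap("side","side3");print([r for r in redblobs(im) if r[0][4]>20]);to([.475,.193,.121],-.09)
p=np.array(read_state()["tool_pos"])+[0,0,.019];print(proj("side",p-[.016,-.0014,0])+[.3,1.5])
E
```

```text
[([314, 162, 6, 6, 27], [316.3, 164.6])]
t 14.075 pos [ 0.4532 -0.0627  0.2407] xang -0.091 tilt [ 0.001 -0.    -1.   ] F [-2.2 -0.6  0.4] open 0.0112 q [-0.25 -0.27  1.83  0.    1.58  1.41]
shift [-0.0016 -0.2566  0.1197] yaw -0.001
[317.3148066  163.30735622]
```

carry_out --moves '[{"jaw":0.005,"dx":0,"dy":0.0095,"dz":0.0055,"yaw":0},{"jaw":0.005,"dx":0,"dy":0.007,"dz":0.0045,"yaw":0},{"jaw":0.005,"dx":0,"dy":0,"dz":0,"yaw":0}]'

```text
t: 14.45
tool_pos: [0.4515, -0.0794, 0.23]
orientation: [-3.138, 0.142, -0.0]
force: [0.4, 0.6, -1.0]
opening: 0.0117
gripper_force: 10.0
```

carry_out --moves '[{"jaw":0.06,"dx":0,"dy":0,"dz":0,"yaw":0},{"jaw":0.06,"dx":0,"dy":0,"dz":0,"yaw":0},{"jaw":0.06,"dx":0,"dy":0,"dz":0,"yaw":0},{"jaw":0.06,"dx":0,"dy":0,"dz":-0.03,"yaw":0},{"jaw":0.06,"dx":0,"dy":0,"dz":-0.05,"yaw":0},{"jaw":0.06,"dx":0,"dy":0,"dz":-0.05,"yaw":0},{"jaw":0.01,"dx":0,"dy":0,"dz":0,"yaw":0}]'

```text
t: 15.32
tool_pos: [0.4531, -0.0795, 0.3654]
orientation: [3.137, -0.141, 0.013]
force: [0.9, -0.0, -0.4]
opening: 0.0538
gripper_force: 0.0
```

```bash
python3 - <<'E'
from h import *
a=snap("side","side4");b=snap("top","top4");print([r for r in redblobs(a) if r[0][4]>20],redblobs(b))
rb=max(redblobs(a),key=lambda r:r[0][4])[1]
xd=np.array([.996,-.0875,0]);yd=np.array([.0875,.996,0])
piv=np.array([.475,.193,.104])-yd*.1727
for t in(1.7,1.9,2.0,2.1):
    an=.194+t;q=piv+yd*.176*np.cos(an)+[0,0,.176*np.sin(an)]+.008*xd;print(t,q,proj("side",q)+[.3,1.5],proj("top",q))
to([.475,.193,.121],-.09)
E
```

```text
[([305, 157, 20, 11, 93], [314.5, 162.3])] [([302, 243, 5, 6, 20], [303.6, 245.4])]
1.7 [ 0.46296562 -0.03538426  0.27088721] [301.94279697 162.53649765] [278.92575744 230.45224167]
1.9 [ 0.46016202 -0.06729721  0.25645523] [309.09302762 160.32929567] [295.73829047 232.61286593]
2.0 [ 0.4588687  -0.08201888  0.24691426] [312.23478292 160.36395469] [303.23445279 233.75001121]
2.1 [ 0.45766519 -0.09571831  0.23594534] [315.05646659 161.11851595] [309.99944399 234.90184882]
t 15.425 pos [ 0.4517 -0.0792  0.3606] xang -0.09 tilt [ 0.001  0.    -1.   ] F [ 0.4 -0.3 -1. ] open 0.0462 q [-0.29 -0.27  1.61  0.    1.8   1.38]
shift [-0.0016 -0.2732  0.2395] yaw -0.0
```

View pics/side4.png

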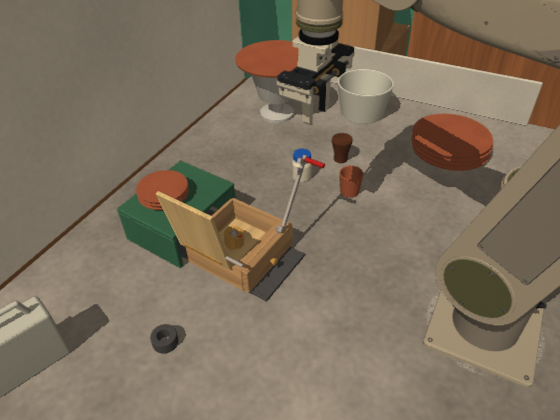

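The stay stands folded over to the -y side, with its rod at (314,162), and the lid is still open. The collar is visible in the drawer at (233,237). The next step is to bring the closed fingers to the lid's outer side.

carry_out --moves '[{"jaw":0,"dx":0.018,"dy":-0.0442,"dz":0,"yaw":0},{"jaw":0,"dx":0.018,"dy":-0.0442,"dz":0,"yaw":0},{"jaw":0,"dx":0.018,"dy":-0.0442,"dz":0,"yaw":0},{"jaw":0,"dx":0.018,"dy":-0.0442,"dz":0,"yaw":0},{"jaw":0,"dx":0.018,"dy":-0.0442,"dz":0,"yaw":0},{"jaw":0,"dx":0.018,"dy":-0.0442,"dz":0,"yaw":0},{"jaw":0,"dx":0.018,"dy":-0.0442,"dz":0,"yaw":0},{"jaw":0,"dx":0.018,"dy":-0.0442,"dz":0,"yaw":0}]'

```text
t: 16.42
tool_pos: [0.6266, 0.2613, 0.3578]
orientation: [3.137, -0.141, -0.005]
force: [0.7, 0.0, 0.7]
opening: 0.0003
gripper_force: 0.0
```

```bash
python3 - <<'E'
from h import *
xd=np.array([.996,-.0875,0]);yd=np.array([.0875,.996,0]);H=np.array([.618,.159,.082])
def P(f,r=.15,t=.010):
    return np.array([-r*np.cos(f)+t*np.sin(f)+.0175, r*np.sin(f)+t*np.cos(f)])
w=lambda f:H+yd*P(f)[0]+[0,0,P(f)[1]]
to(w(2.1),-.09);print(w(2.1))
ph=np.r_[np.linspace(2.1,.1,17),-.03]
D=np.diff(np.array([P(f) for f in ph]),axis=0);print(ph.round(2).tolist());print((-D).round(4).tolist())
for f in(1.6,1.1,.6,.35,.1,0):print(f,w(f).round(4))
E
```

```text
t 16.425 pos [0.6266 0.2613 0.3578] xang -0.09 tilt [-0.003  0.001 -1.   ] F [0.7 0.  0.7] open 0.0003 q [ 0.32  0.35  0.99 -0.    1.81  1.98]
shift [0.0009 0.0006 0.1513] yaw -0.0
[0.62691266 0.26045157 0.20643294]
[2.1, 1.98, 1.85, 1.72, 1.6, 1.48, 1.35, 1.23, 1.1, 0.98, 0.85, 0.73, 0.6, 0.48, 0.35, 0.23, 0.1, -0.03]
[[0.0162, -0.0095], [0.0172, -0.0075], [0.018, -0.0052], [0.0185, -0.003], [0.0188, -0.0006], [0.0187, 0.0017], [0.0183, 0.004], [0.0177, 0.0063], [0.0168, 0.0085], [0.0156, 0.0105], [0.0142, 0.0123], [0.0125, 0.014], [0.0107, 0.0155], [0.0087, 0.0167], [0.0065, 0.0176], [0.0043, 0.0183], [0.002, 0.0194]]
1.6 [0.6208 0.1907 0.2316]
1.1 [0.6144 0.1175 0.2202]
0.6 [0.6092 0.0587 0.1749]
0.35 [0.6075 0.0395 0.1428]
0.1 [0.6066 0.0288 0.1069]
0 [0.6064 0.027  0.092 ]
```

carry_out --moves '[{"jaw":0,"dx":0,"dy":0,"dz":0.05,"yaw":0},{"jaw":0,"dx":0,"dy":0,"dz":0.05,"yaw":0},{"jaw":0,"dx":0,"dy":0,"dz":0.05,"yaw":0},{"jaw":0,"dx":0,"dy":0.0162,"dz":-0.0095,"yaw":0},{"jaw":0,"dx":0,"dy":0.0172,"dz":-0.0075,"yaw":0},{"jaw":0,"dx":0,"dy":0.018,"dz":-0.0052,"yaw":0},{"jaw":0,"dx":0,"dy":0.0185,"dz":-0.003,"yaw":0},{"jaw":0,"dx":0,"dy":0,"dz":0,"yaw":0}]'

```text
t: 17.42
tool_pos: [0.6212, 0.1886, 0.2376]
orientation: [-3.138, 0.145, -0.005]
force: [0.6, 0.4, 0.3]
opening: 0.0003
gripper_force: 0.0
```

carry_out --moves '[{"jaw":0,"dx":0,"dy":0.0188,"dz":-0.0006,"yaw":0},{"jaw":0,"dx":0,"dy":0.0187,"dz":0.0017,"yaw":0},{"jaw":0,"dx":0,"dy":0.0183,"dz":0.004,"yaw":0},{"jaw":0,"dx":0,"dy":0.0177,"dz":0.0063,"yaw":0},{"jaw":0,"dx":0,"dy":0,"dz":0,"yaw":0}]'

```text
t: 18.05
tool_pos: [0.6131, 0.1151, 0.2227]
orientation: [3.137, -0.145, -0.003]
force: [0.3, -0.4, -0.1]
opening: 0.0004
gripper_force: 0.0
```

```bash
python3 - <<'E'
from h import *
a=snap("side","side5")
to([.6144,.1175,.2202],-.09)
cv2.imwrite("pics/c5.png",cv2.resize(a[130:290,130:330,::-1],None,fx=3,fy=3))
E
```

```text
t 18.1 pos [0.6132 0.116  0.2231] xang -0.092 tilt [-0.002  0.001 -1.   ] F [ 0.5  0.3 -0.3] open 0.0001 q [ 0.11  0.2   1.41 -0.    1.54  1.77]
shift [ 0.001  -0.0016  0.0029] yaw -0.002
```

View pics/c5.png

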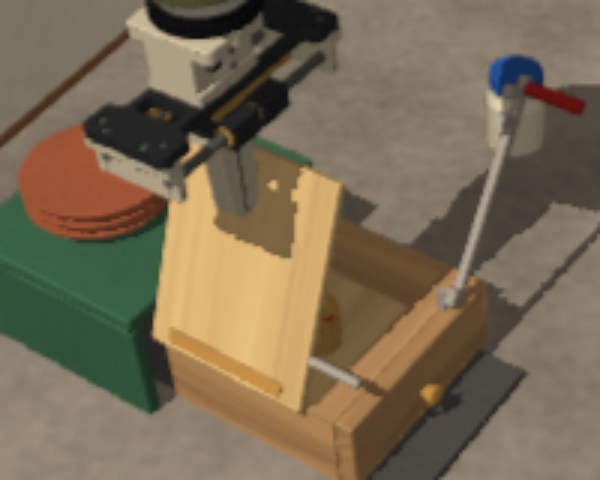

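The lid has swung past upright with the fingers on its outer face, and the stay is still folded over. I'll go on lowering it.

carry_out --moves '[{"jaw":0,"dx":0,"dy":0.0168,"dz":0.0085,"yaw":0},{"jaw":0,"dx":0,"dy":0.0156,"dz":0.0105,"yaw":0},{"jaw":0,"dx":0,"dy":0.0142,"dz":0.0123,"yaw":0},{"jaw":0,"dx":0,"dy":0.0125,"dz":0.014,"yaw":0},{"jaw":0,"dx":0,"dy":0.0107,"dz":0.0155,"yaw":0},{"jaw":0,"dx":0,"dy":0,"dz":0,"yaw":0}]'

```text
t: 18.85
tool_pos: [0.606, 0.0467, 0.1606]
orientation: [3.138, -0.144, -0.007]
force: [-0.6, -0.5, -0.8]
opening: 0.0005
gripper_force: 0.0
```

carry_out --moves '[{"jaw":0,"dx":0,"dy":0.0087,"dz":0.0167,"yaw":0},{"jaw":0,"dx":0,"dy":0.0033,"dz":0.0088,"yaw":0},{"jaw":0,"dx":0,"dy":0.0032,"dz":0.0088,"yaw":0},{"jaw":0,"dx":0,"dy":0.0022,"dz":0.0092,"yaw":0},{"jaw":0,"dx":0,"dy":0.0021,"dz":0.0091,"yaw":0},{"jaw":0,"dx":0,"dy":0.001,"dz":0.006,"yaw":0},{"jaw":0,"dx":0,"dy":0,"dz":0,"yaw":0}]'

```text
t: 19.73
tool_pos: [0.6051, 0.0274, 0.1039]
orientation: [-3.138, 0.142, 0.002]
force: [0.6, -0.8, 0.3]
opening: 0.0006
gripper_force: 0.0
```

carry_out --moves '[{"jaw":0,"dx":0,"dy":0,"dz":0.005,"yaw":0},{"jaw":0,"dx":0,"dy":0,"dz":0.005,"yaw":0},{"jaw":0,"dx":0,"dy":0,"dz":0,"yaw":0}]'

```text
t: 20.1
tool_pos: [0.6053, 0.0274, 0.0941]
orientation: [-3.138, 0.141, 0.001]
force: [0.8, -0.5, -0.1]
opening: 0.0007
gripper_force: 0.0
```

```bash
python3 - <<'E'
from h import *
to([.6064,.027,.092],-.09)
a=snap("side","side6")
cv2.imwrite("pics/c6.png",cv2.resize(a[130:290,130:330,::-1],None,fx=3,fy=3))
E
```

```text
t 20.1 pos [0.6053 0.0274 0.0941] xang -0.09 tilt [-0.001 -0.    -1.   ] F [ 0.8 -0.5 -0.1] open 0.0007 q [-0.04  0.24  1.6   0.    1.3   1.62]
shift [0.0011 0.0003 0.0021] yaw -0.0
```

View pics/c6.png

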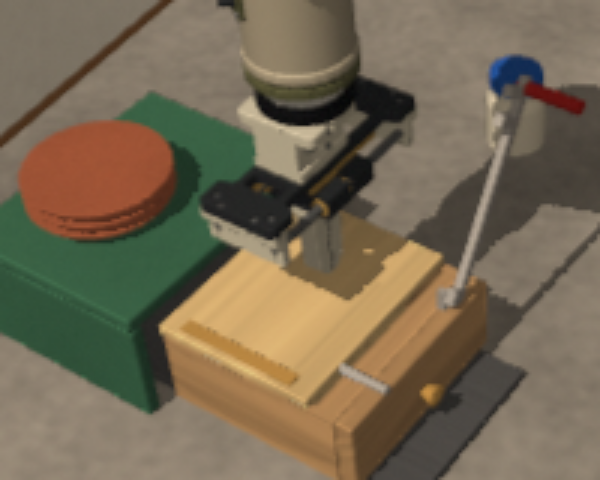

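The lid is all but shut, with no seating force felt yet, so I'll press on a little further.

carry_out --moves '[{"jaw":0,"dx":0,"dy":0,"dz":0.002,"yaw":0},{"jaw":0,"dx":0,"dy":0,"dz":0.002,"yaw":0},{"jaw":0,"dx":0,"dy":0,"dz":0,"yaw":0}]'

```text
t: 20.52
tool_pos: [0.6064, 0.0272, 0.0922]
orientation: [3.138, -0.142, 0.003]
force: [-2.4, -0.5, 8.3]
opening: 0.0005
gripper_force: 4.1
```

carry_out --moves '[{"jaw":0,"dx":0,"dy":0,"dz":0.002,"yaw":0},{"jaw":0,"dx":0,"dy":0,"dz":0,"yaw":0},{"jaw":0,"dx":0,"dy":0,"dz":0,"yaw":0}]'

```text
t: 20.9
tool_pos: [0.6078, 0.0271, 0.0921]
orientation: [3.138, -0.142, 0.008]
force: [-2.3, 0.1, 16.1]
opening: 0.0004
gripper_force: 7.8
```

The force climbs with no further movement, so the lid is shut. Now I'll lift, clear the stay on the +y side, and come round in front of the panel.

carry_out --moves '[{"jaw":0,"dx":0,"dy":0,"dz":-0.03,"yaw":0},{"jaw":0,"dx":0,"dy":0,"dz":-0.05,"yaw":0},{"jaw":0,"dx":0,"dy":-0.051,"dz":0,"yaw":0},{"jaw":0,"dx":0,"dy":-0.051,"dz":0,"yaw":0},{"jaw":0,"dx":-0.055,"dy":0,"dz":0,"yaw":0},{"jaw":0,"dx":-0.055,"dy":0,"dz":0,"yaw":0},{"jaw":0,"dx":-0.055,"dy":0,"dz":0,"yaw":0},{"jaw":0,"dx":0,"dy":0,"dz":0,"yaw":0}]'

```text
t: 21.9
tool_pos: [0.4466, 0.1441, 0.1674]
orientation: [3.138, -0.139, -0.004]
force: [-0.0, 0.5, -0.7]
opening: 0.0006
gripper_force: 0.0
```

carry_out --moves '[{"jaw":0,"dx":0,"dy":0,"dz":0.055,"yaw":0},{"jaw":0,"dx":0,"dy":0,"dz":0.055,"yaw":0},{"jaw":0,"dx":0,"dy":0,"dz":0,"yaw":0}]'

```text
t: 22.28
tool_pos: [0.4472, 0.1428, 0.0548]
orientation: [3.136, -0.142, -0.013]
force: [-0.1, -0.1, 0.9]
opening: 0.0003
gripper_force: 0.0
```

```bash
python3 - <<'E'
from h import *
to([.4967,.14,.055],-.09)
a=snap("side","side7");print(redblobs(a))
E
```

```text
t 22.275 pos [0.4472 0.1428 0.0548] xang -0.09 tilt [-0.008  0.002 -1.   ] F [-0.1 -0.1  0.9] open 0.0003 q [ 0.2  -0.07  2.   -0.    1.22  1.86]
shift [ 0.0495 -0.0016 -0.0006] yaw -0.0
[]
```

carry_out --moves '[{"jaw":0,"dx":0.02,"dy":0,"dz":0,"yaw":0},{"jaw":0,"dx":0.01,"dy":0,"dz":0,"yaw":0},{"jaw":0,"dx":0.01,"dy":0,"dz":0,"yaw":0},{"jaw":0,"dx":0.015,"dy":0,"dz":0,"yaw":0},{"jaw":0,"dx":0.02,"dy":0,"dz":0,"yaw":0},{"jaw":0,"dx":0.02,"dy":0,"dz":0,"yaw":0}]'

```text
t: 23.08
tool_pos: [0.545, 0.135, 0.0593]
orientation: [3.138, -0.141, -0.003]
force: [-5.0, -0.4, 4.1]
opening: 0.0001
gripper_force: 2.6
```

carry_out --moves '[{"jaw":0,"dx":0.02,"dy":0,"dz":0,"yaw":0},{"jaw":0,"dx":0.02,"dy":0,"dz":0,"yaw":0},{"jaw":0,"dx":0.02,"dy":0,"dz":0,"yaw":0},{"jaw":0,"dx":0.02,"dy":0,"dz":0,"yaw":0},{"jaw":0,"dx":0.02,"dy":0,"dz":0,"yaw":0},{"jaw":0,"dx":0.015,"dy":0,"dz":0,"yaw":0},{"jaw":0,"dx":0,"dy":0,"dz":0,"yaw":0}]'

```text
t: 23.95
tool_pos: [0.6607, 0.1246, 0.0592]
orientation: [-3.138, 0.142, -0.001]
force: [0.3, -0.2, 0.9]
opening: 0.0008
gripper_force: 0.0
```

```bash
python3 - <<'E'
from h import *
to([.687,.123,.055],-.09)
E
```

```text
t 23.95 pos [0.6607 0.1246 0.0592] xang -0.091 tilt [ 0.001 -0.    -1.   ] F [ 0.3 -0.2  0.9] open 0.0008 q [0.11 0.44 1.42 0.   1.28 1.77]
shift [ 0.0264 -0.0008  0.0042] yaw -0.001
```

Pushing well. Now the last part, in small steps, until the drawer meets its stop.

carry_out --moves '[{"jaw":0,"dx":0.008,"dy":0,"dz":0,"yaw":0},{"jaw":0,"dx":0.006,"dy":0,"dz":0,"yaw":0},{"jaw":0,"dx":0.004,"dy":0,"dz":0,"yaw":0},{"jaw":0,"dx":0.003,"dy":0,"dz":0,"yaw":0}]'

```text
t: 24.45
tool_pos: [0.6719, 0.1238, 0.0588]
orientation: [3.137, -0.14, -0.03]
force: [-59.4, -1.0, 40.0]
opening: 0.0005
gripper_force: 29.7
```

carry_out --moves '[{"jaw":0,"dx":0.003,"dy":0,"dz":0,"yaw":0},{"jaw":0,"dx":0.002,"dy":0,"dz":0,"yaw":0}]'

```text
t: 24.7
tool_pos: [0.6717, 0.1238, 0.0588]
orientation: [3.136, -0.139, -0.047]
force: [-82.2, -0.7, 55.6]
opening: 0.0007
gripper_force: 41.8
```

carry_out --moves '[{"jaw":0,"dx":-0.02,"dy":0,"dz":0,"yaw":0},{"jaw":0,"dx":-0.05,"dy":0,"dz":0,"yaw":0},{"jaw":0,"dx":-0.06,"dy":-0.02,"dz":0,"yaw":0},{"jaw":0,"dx":-0.06,"dy":-0.05,"dz":0,"yaw":0},{"jaw":0,"dx":-0.03,"dy":-0.05,"dz":0,"yaw":0},{"jaw":0,"dx":0,"dy":-0.05,"dz":0,"yaw":0},{"jaw":0,"dx":0,"dy":0,"dz":0,"yaw":0}]'

```text
t: 25.58
tool_pos: [0.4936, 0.3039, 0.0597]
orientation: [-3.137, 0.135, -0.004]
force: [-0.2, -0.1, -0.6]
opening: 0.0005
gripper_force: 0.0
```

```bash
python3 - <<'E'
from h import *
to([.6,.2,.1])
a=snap("side","side8");b=snap("top","top8")
cv2.imwrite("pics/c8.png",np.hstack([cv2.resize(a[120:290,120:320,::-1],(400,340)),cv2.resize(b[70:240,150:350,::-1],(400,340))]))
E
```

```text
t 25.575 pos [0.4936 0.3039 0.0597] xang -0.086 tilt [ 0.002 -0.002 -1.   ] F [-0.2 -0.1 -0.6] open 0.0005 q [0.46 0.2  1.71 0.   1.23 2.12]
shift [ 0.115   0.0943 -0.0403] yaw None
```

View pics/c8.png

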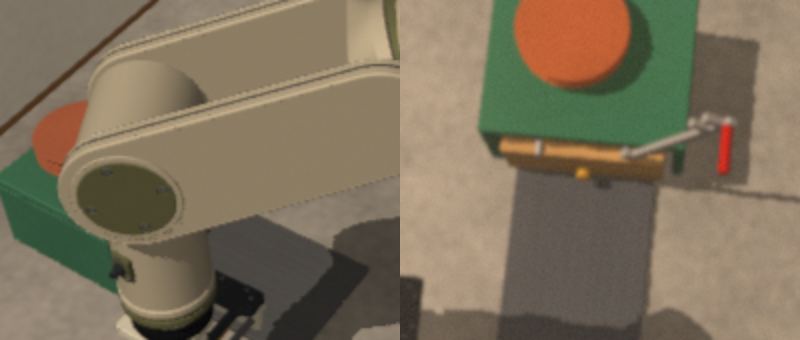

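The top crop shows the stay still folded, with the rod at the right, and the front panel up against the green housing. I'll check the gap with numbers.

```bash
python3 - <<'E'
from h import *
b=cv2.imread("pics/top8.png")[:,:,::-1]
for u in(230,255):print(u,[(v,b[v,u-1:u+2].mean(0).astype(int).tolist()) for v in range(132,164)])
f=lambda u,v:(95+u/4-.4,150+v/4-.4)
print("knob0",onz("top",*f(553,334),.036),"knob now",onz("top",150+182/2-.3,70+173/2-.3,.036))
for v in(135,138,140,142):print(v,onz("top",230,v,.112)[0],onz("top",230,v,.082)[0])
for v in(144,146,148,150):print(v,onz("top",230,v,.082)[0])
E
```

```text
230 [(132, [73, 113, 75]), (133, [74, 113, 76]), (134, [73, 113, 77]), (135, [75, 115, 78]), (136, [69, 111, 73]), (137, [72, 111, 75]), (138, [66, 98, 66]), (139, [69, 81, 56]), (140, [86, 74, 48]), (141, [106, 81, 49]), (142, [128, 92, 57]), (143, [158, 112, 65]), (144, [192, 136, 79]), (145, [203, 145, 82]), (146, [195, 139, 81]), (147, [173, 125, 73]), (148, [136, 99, 59]), (149, [104, 77, 48]), (150, [93, 68, 43]), (151, [95, 71, 46]), (152, [94, 70, 43]), (153, [91, 68, 44]), (154, [86, 64, 42]), (155, [83, 66, 49]), (156, [73, 62, 50]), (157, [82, 74, 65]), (158, [90, 82, 75]), (159, [96, 86, 78]), (160, [95, 87, 78]), (161, [96, 88, 79]), (162, [97, 87, 80]), (163, [98, 88, 80])]
255 [(132, [75, 116, 77]), (133, [73, 114, 77]), (134, [69, 113, 76]), (135, [72, 113, 77]), (136, [72, 113, 76]), (137, [68, 109, 73]), (138, [71, 113, 76]), (139, [73, 113, 77]), (140, [68, 106, 70]), (141, [66, 88, 60]), (142, [80, 76, 50]), (143, [103, 78, 49]), (144, [125, 91, 52]), (145, [161, 114, 68]), (146, [196, 139, 80]), (147, [210, 150, 86]), (148, [206, 146, 84]), (149, [189, 135, 78]), (150, [154, 110, 64]), (151, [113, 83, 51]), (152, [97, 71, 44]), (153, [97, 73, 46]), (154, [95, 70, 44]), (155, [91, 69, 44]), (156, [87, 66, 42]), (157, [83, 64, 43]), (158, [75, 63, 51]), (159, [70, 62, 54]), (160, [73, 67, 60]), (161, [78, 71, 64]), (162, [79, 70, 64]), (163, [76, 68, 60])]
knob0 [0.48487122 0.07020508 0.036     ] knob now [0.66992286 0.05195852 0.036     ]
135 0.698673284270956 0.7082076208886677
138 0.691670486856115 0.7010086805248694
140 0.6870095417818471 0.6962171859776358
142 0.6823546521372423 0.6914319164679747
144 0.6866528598725491
146 0.6818800040994812
148 0.677113337088252
150 0.6723528468095986
```

The panel's back edge comes out at x≈0.694 and the housing's front at x≈0.690, so the drawer is home to within the measuring error. Handing in.

```bash
python3 -c "
from plant import *
print(close_job())"
```

```text
the job is handed in; nothing more can be done
None
```

The job is handed in at about 26 s, with no verdict returned: by my checks the collar is seated on the keyed stud, the stay folded to its stop, the lid shut and the drawer home.

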